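# Lock the roll tray into its bench dock

## Task

Press the yellow spring bar of the tray dock down with a fingertip so that the red stop pin sinks, and, keeping the bar held down, push the covered roll tray by its blue tab past the pin until the tray's nose rests against the red bumper. Then let the bar go so that the pin springs fully up behind the tab, and move clear. Only press and push: do not lift or tip the tray, and leave everything else on the bench where it stands.

Things in the scene. Friction and masses are not known exactly. Their poses are not given: they have to be found in the camera images.
- dock: Dark steel dock, fixed. Origin on the bench (z 0) under the lane's centre line, level with the pin; x across the lane away from the robot, +y the way the tray slides home (yaw up to 0.3 rad). In mm: plate x -120..150, y -190..165, top z 10; runners' top z 30; guide rails at x +-60, 6 thick, top z 42; bumper face y 150, its top z 55; pin axis x -70, y 0; yellow bar x -116..-80, y -135..35.
- stop_bar (a joint): Travel of the spring bar and its pin, m: 0 up (pin blocks the tab), 0.014 fully down. Goes straight down wherever it is pressed: about 3 N to start, 8 N fully down; springs back when let go. From 0.010 on, the pin's top is below the tab, so press 0.012 or more. Let go while the tab is over the pin and the tray tips.
- bar_top (a point): Centre of the yellow bar's flat top face (36 mm across the lane by 170 mm along it, at dock x -98, y -50 mm). With the bar up the face is 40 mm above the bench, fully down 26 mm. It moves with the bar.
- pin_top (a point): Centre of the top of the red round stop pin, 12 mm in diameter, fixed to the bar by a yellow arm. 56 mm above the bench when up, 42 mm fully down; it stands between the bar and the guide rail, beside the path of the pressing finger.
- tray: Loose dark baking tray, 110 (x) x 240 (y) mm, six rolls under a clear cover, 44 mm tall, 0.4 kg, 1.5 mm play a side between the rails. Origin: centre of underside, 30 mm above the bench; axes as the dock's. Blue tab on its near side, over pin row and bar: x -52..-114, y -8..8, z 16..42 mm (6 mm above the raised bar). Origin starts at dock y -55..-24 mm; at 30 mm it is home, tab 16 mm past the pin.
- tab_back (a point): Point on the trailing face of the blue tab (the flat face that looks to -y), at tray x -98, y -8, z 29 mm: right above the middle of the yellow bar, 59 mm above the bench. Push here towards the dock's +y. Pushing takes about about 4 to 15 N, bar held down; the tray stays where it is left.
- tray_nose (a point): Middle of the leading end face of the tray (tray y +120 mm), 12 mm above its underside. Home when it touches the bumper face.
- bumper_face (a point): Middle of the bumper's face that stops the tray, at dock y +150 mm, 42 mm above the bench.
- jar: Bystander: jar with red lid, 44 mm wide, 65 mm tall, on the far ledge of the dock plate. Origin: centre of its underside.
- cutter: Bystander: copper ring cutter, 54 mm wide, 28 mm tall, on the bench just in front (robot side) of the dock's left half. Origin: centre of its underside.
- cup: Bystander: steel cup, 72 mm wide, 75 mm tall. Origin: centre of its underside.
- shaker: Bystander: can with green label, 60 mm wide, 110 mm tall. Origin: centre of its underside.
- bowl: Bystander: white bowl, 110 mm wide, 50 mm tall. Origin: centre of its underside.
- timer: Bystander: white round kitchen timer with red knob, 66 mm wide, 42 mm tall. Origin: centre of its underside.
- brush: Bystander: pastry brush 200 mm long lying on the bench at the left. Origin: its middle, underside.

How it is judged:
By the outcome, as a careful person would: the job done as asked, in the order asked, and still so for the second after the job is handed in, with the robot touching nothing.
It also fails if it takes over 58 s, if anything falls off the work surface, if the arm or the gripper's body presses on something with over 40 N, if the wrist force passes 120 N, or if a joint passes its speed limit or range.

## Robot

A 6-joint arm with a two-finger parallel gripper is mounted at the origin on the work surface. World frame = base frame: x ahead of the robot, y to its left, z up, the work surface at z = 0. Lengths are in mm, angles in rad, forces in N, time in s.
With the tool pointing down it reaches from about 350 to 975 mm from the base axis. Payload 7.1 kg.
Tool frame: the origin (TCP) lies on the front face of the gripper's body, between the roots of the fingers; the fingertips stand 80 mm ahead of it and the grasp point (between the pads) lies 61 mm ahead of it (env.tips_ahead is the distance from the TCP to the fingertips, in mm); z points along the fingers, y is the line along which they close (so a half turn about z gives the same grasp; the last joint's range is limited). The gripper opens to 88 mm and grips with 3 to 60 N. Pads are 20 mm wide; open, the fingers measure 115 mm over their backs; the gripper's body (75 mm by 178 mm) begins 61 mm behind the grasp point.
Start: joints at [-1.243, 0.423, 1.63, -0, 1.089, -0.019], TCP at [212.448, -587.768, 302.675] pointing down, gripper open.
Joint ranges: [-3, 3], [-0.9, 2.11], [0.09, 2.58], [-1.31, 4.45], [0.11, 2.69], [-2.54, 2.54]. Speed limits (rad/s): [2.39, 2.39, 3.01, 3.14, 3.14, 3.14].

## Interface

Orientations are given as a unit quaternion [x, y, z, w].
In Python, from station import env, set_gripper, viewer, workorder gives the robot as it stands. Calls block until the motion is done:
- env.reach(position, orientation): joint-space move of the TCP to a pose.
- env.move_l(position, rot=None, rate=150, f_stop=None): straight line of the TCP; rot=None keeps the orientation; rate is the mean speed in mm/s. With f_stop (N) it stops when the force on the tool has changed by that much, and returns True; else False.
- env.move_joints(angles): joint-space move.
- set_gripper(opening): finger opening in mm; the grip force is fixed at half the most; returns when the fingers have stopped.
- env.hold(seconds).
- env.ik(position, orientation): joint angles nearest the present ones, or None.
- env.read_state(): the state.
- viewer.camera(name): name is "side" or "top" or "wrist"; returns the picture (400x640x3 uint8, blue, green, red); there is no depth.
- viewer.camera_params(name): a dict with "fx", "fy", "cx", "cy" (pixels), "pose" (4x4, takes a point from camera to world coordinates); the wrist camera has in their place "tool_from_camera" (4x4, takes a point from camera to tool coordinates, whose origin is the TCP and whose axes are the flange's). Camera axes: x right, y up, looking along -z (the intrinsics and any distortion apply to the point x, -y, -z); pixel columns grow to the right and rows downward; lengths in mm; the calibration is good to about 2 mm. The wrist camera is an equidistant fisheye: a pixel r from the principal point sees the ray r / f radians off the axis. A picture is of the moment at which its call begins: read the wrist's pose just before it. camera_params takes no time and is no camera call.
A pose or a line that the arm cannot do raises env.IKError and nothing moves.
- workorder.sign_off(): hands the job in; it is judged then, once.
The state is a dict: "time_s": time; "qpos": joint angles; "dq": joint speeds; "tau": joint torques, N m; "tool_pos": TCP position; "orientation": TCP orientation; "force": force on the tool from outside, world axes, zero at the start; "wrist_torque": the same for the moment, N m; "width": finger opening in mm; "grip_force": force on a finger pad.
Only numpy, scipy, OpenCV 4.12 (cv2) and the standard library are available. Lean on these libraries where they do the work, as an engineer would, in place of code of your own. Each camera call takes 0.05 s, during which the arm holds its last target. There are 200 camera calls.

## Working session

There is one attempt and no reset: what is moved stays moved. The work goes in short steps, each a Python script; the robot and the scene stay as the last script left them, time stands still between calls to the robot, and variables do not carry over. Pictures are saved under pics/ and viewed, at most 10 in all, crops included, and the job is handed in when it is done.

```bash
ls; mkdir -p pics; python3 - <<'E'
from station import env,viewer
import cv2,numpy as np
a=viewer.camera("top");b=viewer.camera("side")
cv2.imwrite("pics/top.png",a);cv2.imwrite("pics/side.png",b)
for n in("top","side","wrist"):
    print(n,{k:np.round(v,3).tolist() if not isinstance(v,str) else v for k,v in viewer.camera_params(n).items()})
s=env.read_state();print(s["orientation"],s["time_s"],s["width"])
E
```

```text
pics
top {'fx': 430.962, 'fy': 430.962, 'cx': 306.867, 'cy': 202.455, 'pose': [[-0.001, 0.992, -0.129, 441.514], [-1.0, -0.002, -0.007, 61.112], [-0.007, 0.129, 0.992, 1337.995], [0.0, 0.0, 0.0, 1.0]]}
side {'fx': 390.151, 'fy': 390.151, 'cx': 315.135, 'cy': 199.309, 'pose': [[-0.972, 0.16, -0.171, 382.494], [-0.234, -0.629, 0.742, 953.415], [0.011, 0.761, 0.649, 845.859], [0.0, 0.0, 0.0, 1.0]]}
wrist {'fx': 309.707, 'fy': 309.707, 'cx': 319.981, 'cy': 199.513, 'tool_from_camera': [[-0.001, 0.965, 0.261, 70.702], [1.0, 0.001, 0.001, -0.47], [0.001, 0.261, -0.965, -81.62], [0.0, 0.0, 0.0, 1.0]]}
[ 9.85004052e-01  1.72529889e-01 -1.15368432e-04 -6.64839479e-04] 0.1 87.44645653555139
```

View pics/top.png

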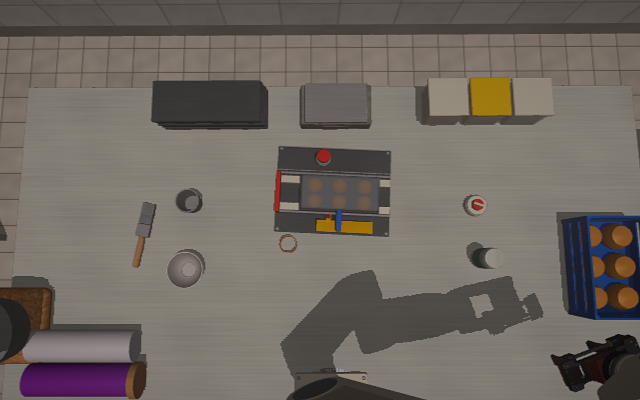

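View pics/side.png

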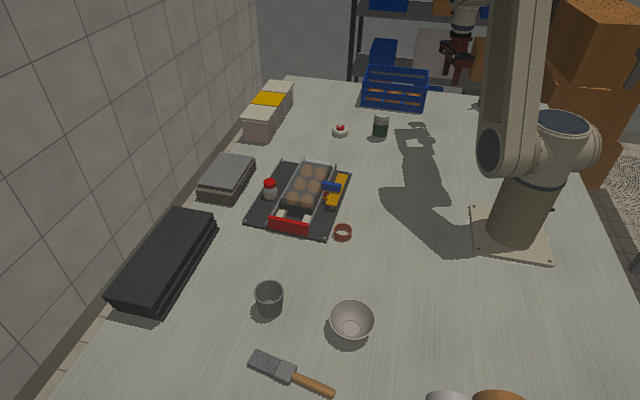

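The top view shows the dock around px (333,192). The yellow bar spans about (316–373, 219–234), with the blue tab at (338,220), the red bumper at the left (278,190) and the cutter at (288,243). The bumper is at world +y. Next I'll take a rough fix and a wrist close-up.

```bash
cat > h.py <<'E'
from station import env,set_gripper,viewer,workorder
import cv2,numpy as np
from scipy.spatial.transform import Rotation as R
def quat(yaw): # tool down, tool x at angle yaw from world x
    return (R.from_euler('z',yaw)*R.from_quat([1,0,0,0])).as_quat()
def cast(cam,px,z,state=None):
    p=viewer.camera_params(cam)
    uv=(np.atleast_2d(px).astype(float)-[p["cx"],p["cy"]])/[p["fx"],p["fy"]]
    if cam=="wrist":
        r=np.linalg.norm(uv,axis=1,keepdims=True)+1e-12
        d=np.c_[uv/r*np.sin(r),np.cos(r)]
        T=np.eye(4);T[:3,:3]=R.from_quat(state["orientation"]).as_matrix();T[:3,3]=state["tool_pos"]
        M=T@np.array(p["tool_from_camera"])
    else: d=np.c_[uv,np.ones(len(uv))];M=np.array(p["pose"])
    d=(d*[1,-1,-1])@M[:3,:3].T
    return M[:3,3]+d*((z-M[2,3])/d[:,2:])
def mask(img,lo,hi): return cv2.inRange(cv2.cvtColor(img,cv2.COLOR_BGR2HSV),lo,hi)
YEL=((20,120,80),(32,255,255));BLUE=((105,120,50),(125,255,255))
def shot(name):
    s=env.read_state();im=viewer.camera("wrist");cv2.imwrite(f"pics/{name}.png",im);return s,im
E
python3 - <<'E'
from h import *
im=cv2.imread("pics/top.png");m=mask(im,*YEL);m[:200]=0;m[250:]=0;m[:,:270]=0;m[:,400:]=0
x=np.argwhere(m)[:,::-1]
r=cv2.minAreaRect(x.astype(np.float32));print(r,len(x))
w=cast("top",cv2.boxPoints(r),40);print(w.round(1),w.mean(0))
e=cast("top",[[282,148],[391,153],[275,231],[389,236]],10);print(e.round(1),np.arctan2(-(e[0]-e[1])[0],(e[0]-e[1])[1]),np.arctan2(-(e[2]-e[3])[0],(e[2]-e[3])[1]))
c=w.mean(0);set_gripper(0)
env.reach([c[0],c[1]-10,260],quat(0))
s,im=shot("w1");print(s["tool_pos"],s["qpos"],s["time_s"],s["width"])
E
```

```text
((344.0584411621094, 225.44769287109375), (56.0801887512207, 13.201864242553711), 3.1798300743103027) 569
[[ 525.5   43.9   40. ]
 [ 565.3   41.5   40. ]
 [ 555.6 -127.4   40. ]
 [ 515.8 -124.4   40. ]] [540.54478416 -41.61953329  40.        ]
[[ 788.3  148.9   10. ]
 [ 771.1 -194.7   10. ]
 [ 526.   168.9   10. ]
 [ 510.1 -181.7   10. ]] -0.05009266708265452 -0.04548098738258388
[540.61354997 -52.26907429 260.08904595] [-1.18246160e-01  3.59751317e-01  1.84515967e+00 -1.48518396e-04
  9.36453573e-01  1.45340394e+00] 3.6917 0.7203670277887795
```

View pics/w1.png

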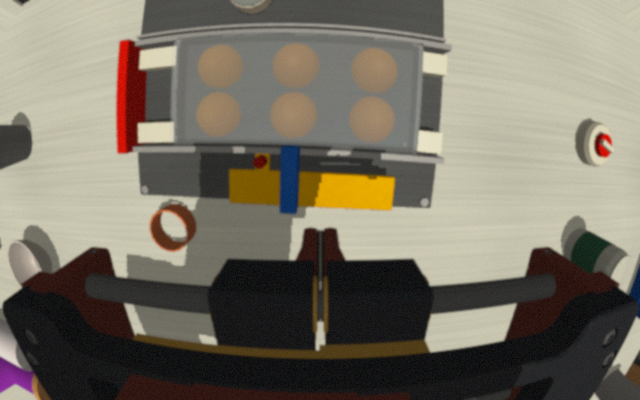

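The wrist view shows the bar at (229–394, 170–209), the tab at (281–299, 147–213), the red pin at (261,161) just ahead of the tab, and the bumper at the left (128,95). I'll cast these points for a fine fix.

```bash
python3 - <<'E'
from h import *
im=cv2.imread("pics/w1.png")
s=env.read_state()
def pts(m,x0,x1,y0,y1):
    k=np.zeros_like(m);k[y0:y1,x0:x1]=m[y0:y1,x0:x1];return np.argwhere(k)[:,::-1]
y=pts(mask(im,*YEL),215,410,165,225)
w=cast("wrist",y,40,s)[:,:2].astype(np.float32)
r=cv2.minAreaRect(w);print("bar",r)
b=pts(mask(im,*BLUE),270,310,140,225)
wb=cast("wrist",b,72,s)[:,:2].astype(np.float32);rb=cv2.minAreaRect(wb);print("tab",rb,len(b))
hsv=mask(im,(0,150,60),(8,255,255))|mask(im,(172,150,60),(180,255,255))
p=pts(hsv,245,275,145,175);print("pin",len(p),p.mean(0),cast("wrist",p.mean(0),55,s))
q=pts(hsv,110,150,30,160);wq=cast("wrist",q,55,s)[:,:2].astype(np.float32);print("bumper",cv2.minAreaRect(wq))
# bar front edge fit
d={}
for u,v in y: d[u]=max(d.get(u,0),v)
c=np.array([(u,v) for u,v in d.items() if not 275<u<305 and 234<u<390]);f=cast("wrist",c,40,s)
k=np.polyfit(f[:,1],f[:,0],1);print("yaw",-np.arctan(k[0]))
E
```

```text
bar ((542.1924438476562, -42.832275390625), (169.13487243652344, 40.58986282348633), 86.55976104736328)
tab ((556.421875, -24.808067321777344), (16.905813217163086, 60.368038177490234), 89.13118743896484) 1156
pin 113 [258.99115044 161.5840708 ] [[570.78402005   5.68548119  55.        ]]
bumper ((647.0399169921875, 144.93934631347656), (38.38067626953125, 121.86234283447266), 87.03510284423828)
yaw -0.05192106835721772
```

The fixes agree: dock origin about (641, 2.3), yaw about −0.052, tab centre at dock y ≈ −31. Next, press the bar behind the tab.

```bash
cat >> h.py <<'E'
O=np.array([641,2.3]);YAW=-0.052;Q=quat(YAW);c_,s_=np.cos(YAW),np.sin(YAW)
def tip(x,y,z): return [O[0]+c_*x-s_*y,O[1]+s_*x+c_*y,z+env.tips_ahead]
def where():
    s=env.read_state();d=s["tool_pos"][:2]-O
    return np.round([c_*d[0]+s_*d[1],-s_*d[0]+c_*d[1],s["tool_pos"][2]-env.tips_ahead,*s["force"],s["time_s"]],1).tolist()
E
python3 - <<'E'
from h import *
env.reach(tip(-98,-76,110),Q);env.move_l(tip(-98,-76,46),Q,rate=80);print(where())
print(env.move_l(tip(-98,-76,23),Q,rate=12,f_stop=14),where())
env.hold(.3);print(where())
s,im=shot("w2")
E
```

```text
[-97.8, -76.0, 46.2, -0.2, -0.4, -0.2, 5.1]
True [-97.9, -76.0, 26.3, -1.6, -0.1, 7.7, 6.6]
[-97.9, -76.0, 26.3, -1.6, 0.5, 7.9, 6.9]
```

View pics/w2.png

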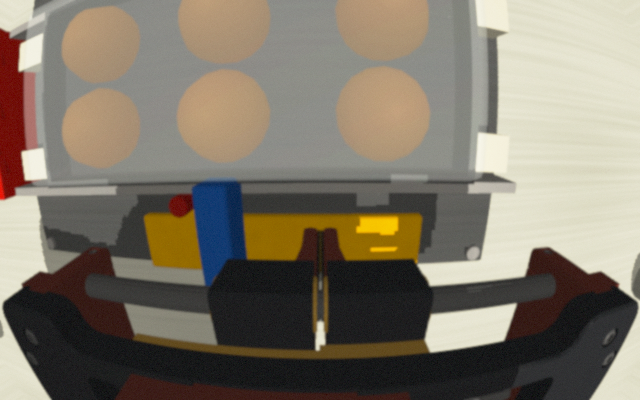

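The finger (320,235) stands on the bar behind the tab (195–245, 185–280), and the pin at (180,205) has sunk: travel about 13.7 mm at 7.8 N. Now slide and push.

```bash
python3 - <<'E'
from h import *
Z=26.2
for y in (-55,-35,-15,-5,2):
    r=env.move_l(tip(-98,y,Z),Q,rate=25,f_stop=30);w=where();print(y,r,w)
    if r or w[2]>27.5: break
s,im=shot("w3")
E
```

```text
-55 False [-97.1, -55.7, 26.8, -0.9, -4.1, 7.8, 7.9]
-35 False [-97.2, -36.0, 26.8, -1.2, -8.6, 8.6, 8.9]
-15 False [-97.3, -16.0, 26.8, -0.1, -6.8, 8.2, 9.8]
-5 False [-97.3, -5.8, 26.7, -0.4, -6.5, 8.4, 10.4]
2 False [-97.3, 1.2, 26.8, -0.5, -6.0, 8.7, 10.8]
```

View pics/w3.png

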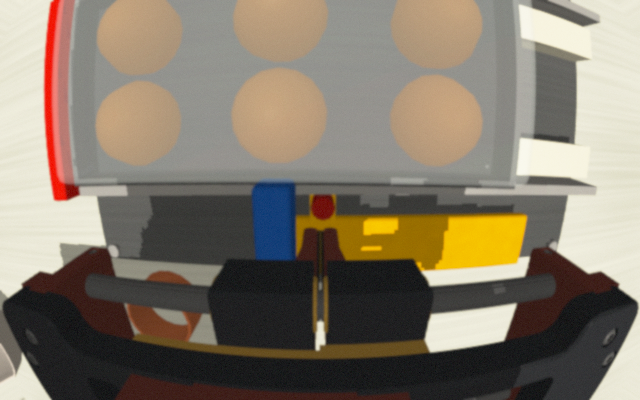

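The tab (253–296) has passed the sunken pin (322,205), and the gap at the bumper on the left is now small. Push on to contact, back off, release.

```bash
python3 - <<'E'
from h import *
Z=26.0
r=env.move_l(tip(-98,22,Z),Q,rate=12,f_stop=16);w=where();print(r,w)
env.hold(.3);w=where();print(w)
if r and w[1]<18:
    env.move_l(tip(w[0],w[1]-5,Z),Q,rate=15);print(where())
    x,y=where()[:2]
    env.move_l(tip(x,y,70),Q,rate=40);env.move_l(tip(x,y,130),Q,rate=80);print(where())
    env.move_l(tip(-125,-20,200),Q)
    s,im=shot("w4")
E
```

```text
True [-97.3, 10.6, 26.9, -1.1, -3.5, 5.4, 11.8]
[-97.3, 10.6, 26.9, -0.9, -2.3, 6.4, 12.1]
[-96.6, 6.3, 26.5, -0.2, 4.9, 7.8, 12.6]
[-96.9, 6.3, 129.7, 0.1, 0.2, 0.4, 14.8]
```

```bash
ls pics
```

```text
side.png
top.png
w1.png
w2.png
w3.png
w4.png
```

View pics/w4.png

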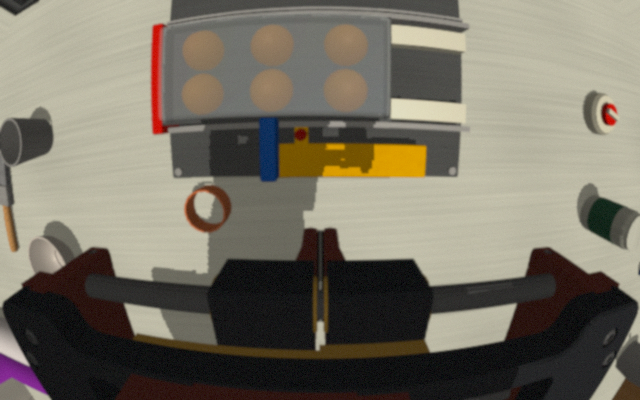

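```bash
python3 - <<'E'
from h import *
s=env.read_state();im=cv2.imread("pics/w4.png")
def dock(w): d=w[:,:2]-O;return np.c_[c_*d[:,0]+s_*d[:,1],-s_*d[:,0]+c_*d[:,1]]
b=np.argwhere(mask(im,*BLUE))[:,::-1]
n,l,st,ce=cv2.connectedComponentsWithStats(mask(im,*BLUE));i=1+st[1:,4].argmax();print(st[i])
d=dock(cast("wrist",np.argwhere(l==i)[:,::-1],72,s));print("tab y",np.percentile(d[:,1],[2,50,98]))
h=mask(im,(0,150,60),(8,255,255))|mask(im,(172,150,60),(180,255,255))
n,l,st,ce=cv2.connectedComponentsWithStats(h)
for k in range(1,n):
    if st[k,4]>40: print(st[k],ce[k].round(1),dock(cast("wrist",ce[k],56,s)).round(1),dock(cast("wrist",ce[k],42,s)).round(1))
im2=im[60:240,80:480];cv2.imwrite("pics/w4c.png",cv2.resize(im2,None,fx=2,fy=2))
E
```

```text
[ 259  118   20   63 1168]
tab y [20.53497705 29.2899425  37.98041847]
[151  24  18 110 933] [156.2  80.8] [[ -6.3 154.8]] [[ -4.1 162.8]]
[602 104  14  21 179] [608.1 114.1] [[ -16.  -416.7]] [[ -14.2 -434.9]]
[294 130  12  10  82] [299.7 134.2] [[-71.2   0.4]] [[-71.9   1.3]]
```

View pics/w4c.png

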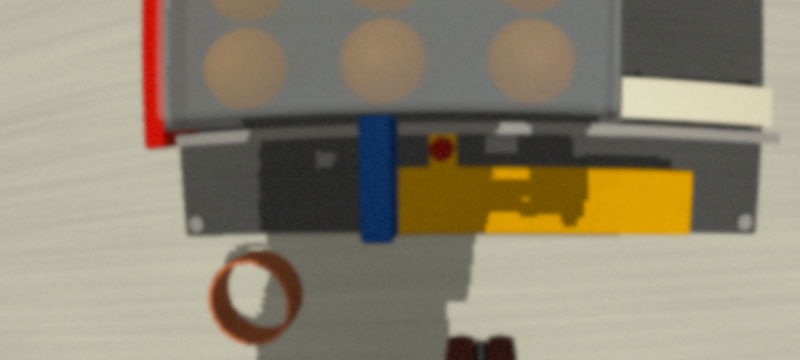

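The pin (441,148 in the crop) stands behind the tab (360–397), measured at dock y ≈ 0 at its raised height. Tab centre is at y ≈ 29.3. One look straight down at the nose/bumper gap to confirm contact.

```bash
python3 - <<'E'
from h import *
env.reach(tip(-115,151,125),Q);env.hold(.3)
s,im=shot("w5");print(where())
cv2.imwrite("pics/w5c.png",cv2.resize(im[20:220,220:420],None,fx=3,fy=3,interpolation=cv2.INTER_NEAREST))
E
```

```text
[-114.6, 150.2, 125.6, 0.3, 0.1, -0.0, 16.6]
```

View pics/w5c.png

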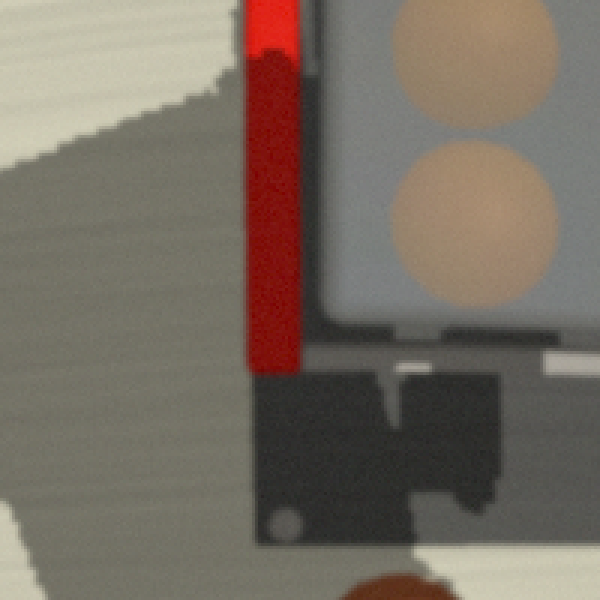

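Dark tray rim (302–322) runs right up to the bumper's face (x≈301), and no white runner shows between them, so the tray is home. Retreat and hand in.

```bash
python3 - <<'E'
from h import *
p=tip(-150,60,260);env.move_l(p,Q);env.hold(.3);print(where());print(workorder.sign_off())
E
```

```text
[-150.1, 60.2, 259.5, -0.8, 0.3, 0.2, 18.2]
the job is handed in; nothing more can be done
None
```

The tray is home against the bumper, the pin has sprung up behind the tab, the arm is clear, and the job was handed in at 18.2 s with no verdict shown.

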